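# Take the depth of the candle wax with a depth gauge

## Robot

A 7-joint arm with a two-finger parallel gripper is mounted at the origin on a cart in front of the work surface, level with it; the furniture and walls round the work are solid. World frame = base frame: x ahead of the robot, y to its left, z up, the work surface at z = 0. Lengths are in m, angles in rad, forces in N, time in s.
With the tool pointing down it reaches from about 0.425 to 0.95 m from the base axis. Payload 16.7 kg.
Tool frame: the origin (TCP) lies at the very end of the fingers, on their centre line; the grasp point (between the pads) lies 19 mm behind it; z points along the fingers, y is the line along which they close (so a half turn about z gives the same grasp; the last joint's range is limited). The gripper opens to 94 mm and grips with 3 to 60 N. Pads are 16 mm wide; open, the fingers measure 119 mm over their backs; the gripper's body (75 mm by 177 mm) begins 78 mm behind the grasp point.
Start: joints at [-1.288, 0.426, 0.074, 1.606, -0.034, 1.111, -0.067], TCP at [0.283, 0.613, 0.205] pointing down, gripper open.
Joint ranges: [-2.85, 2.85], [-0.5, 2.14], [-1.23, 1.37], [0.21, 2.46], [-1.02, 4.16], [0.16, 2.05], [-2.73, 2.73]. Speed limits (rad/s): [1.89, 1.89, 2.39, 2.39, 3.01, 3.01, 3.01].

## Interface

Orientations are given as a unit quaternion [x, y, z, w].
In Python, from rig import * gives the robot as it stands. The module is installed in compiled form; this text tells all that it offers.
- The arm moves only by the tool servo_tool, never from a script. Its argument "motion" is a list of rows, each an object of numbers: "dx", "dy", "dz": the shift along the tool's x, y, z in m; "ax", "ay", "az": the turn, a rotation vector about the tool's x, y, z in rad; "claw": the opening, from 0 (shut) to 1 (fully open). A call has 1 to 5 rows; each row is the pose to reach, as a shift and turn from the pose commanded when the call began, along the tool's axes at that moment; what a row does not reach only later rows make up. A row lasts 1/12 s, in which the tool goes at most 41.7 mm and 7.16 degrees, less where a joint would pass 70% of its speed; a pose out of reach is approached as far as the arm can. A call with a gripper value outside its range is refused whole. The fingers move at their own pace and stop on an object; "squeeze" is the grip in N (left out, the last holds). Time passes only in rows, so rows that repeat a pose let the fingers close. It gives the time, the measured TCP pose, the force, the opening and the grip force at its end, in the units of the state.
- read_state(): the state, without advancing time (a new reading comes with each control period).
- camera(name): name is "side" or "top" or "wrist"; returns the picture (384x512x3 uint8, blue, green, red); there is no depth.
- get_calibration(name): a dict with "vfov" (degrees; the focal length in pixels is half the picture's height over the tangent of half this angle, whatever the lens; pixels are square), "cx", "cy" (the principal point, pixels), "k1" (the pictures are not rectified: a ray, as slopes to the right and down, at radius r is drawn at 1 + k1 r^2 times it, then the intrinsics apply), "R" (3x3) and "t" (3): a world point X has camera coordinates R X + t; the wrist camera has in their place "mount" (4x4, takes a point from camera to tool coordinates, whose origin is the TCP and whose axes are the flange's). Camera axes: x right, y down, z forward; pixel columns grow to the right and rows downward; lengths in m; the calibration is good to about 2 mm. A picture is of the moment at which its call begins: read the wrist's pose just before it. get_calibration takes no time and is no camera call.
- finish_job(): hands the job in; it is judged then, once.
The state is a dict: "clock": time; "qpos": joint angles; "joint_vel": joint speeds; "effort": joint torques, N m; "position": TCP position; "eef_rot": TCP orientation; "wrist_force": force on the tool from outside, world axes, zero at the start; "ft_torque": the same for the moment, N m; "finger_gap": opening from 0.0 (shut) to 1.0 (fully open); "grasp_force": force on a finger pad.
Only numpy, scipy, OpenCV 4.12 (cv2) and the standard library are available. Lean on these libraries where they do the work, as an engineer would, in place of code of your own. Each camera call takes 0.05 s, during which the arm holds its last target. There are 200 camera calls.

## Task

I want to top up the candle, so find out how far its wax lies below the rim: lift the depth gauge off the pine box by its metal hub, set it flat across the mouth of the candle jar with its rod over the middle, and let go. Then, with the gauge resting on the rim, push the black knob down gently until the rod stands on the wax, and leave the gauge there. Leave the mug alone and do not knock the jar over.

Things in the scene. Friction and masses are not known exactly. Their poses are not given: they have to be found in the camera images.
- candle: the candle jar: round clear glass jar, 76 mm across, 90 mm high, open at the top (mouth about 60 mm across inside), partly filled with hard pink wax; loose, about 0.45 kg. Origin: centre of its underside; z up its axis
- candle_mouth (a point): centre of the candle jar's mouth, level with its rim (90 mm above the jar's underside)
- wax_top (a point): centre of the flat, hard top of the wax inside the jar; it lies 20 to 36 mm below the rim, differently each time, and does not yield to a gentle push (under 40 N)
- gauge: the depth gauge, 0.25 to 0.4 kg: a flat light-wood bar 130 mm long (along its y) x 26 mm wide (along its x) x 10 mm thick, on whose middle stands an aluminium hub 26 mm wide (x) x 40 mm long (y), up to 34 mm above the bar's underside. A steel rod, 8 mm thick, slides up and down through the hub. Origin: centre of the bar's underside; z up. It starts lying across the pine box
- gauge_hub (a point): middle of the hub at the height to grip it, 24 mm above the bar's underside; grip across its 26 mm width (the gauge's x axis) with fingertips above the bar's underside; the rod and knob stand above it, to 50 mm above the hub's top (84 mm above the bar's underside) when the rod is fully up
- rod_tip (a point): lower end of the gauge's rod, on the gauge's axis
- knob_top (a point): centre of the top face of the black knob (24 mm across, 10 mm thick) on the rod, 84 mm above the rod's tip
- gauge_rod (a joint): how far the rod's tip stands out below the bar's underside, m: 0 (flush) to 0.040; grows as the knob is pushed down. Friction of about 2 N holds it wherever it is left; it does not fall by itself. It starts 0 to 6 mm out
- pine_box: small open pine box, 95 x 160 mm, 50 mm high, loose; the gauge lies across its 95 mm width. Origin: centre of its underside
- mug_mid (a point): middle of a white mug with green leaves, 78 mm across, 101 mm high, with a handle; a bystander to be left alone
There are look-alikes about, which are no part of the job. What is shaped like the gauge but turquoise or yellow is not meant.

How it is judged:
On the way, in this order (a step that is already met when the one before it is completed fails the run):
1. the gauge lies flat across the rim of the candle jar, let go, its rod still clear of the wax (z of gauge in the frame of candle between 0.087 and 0.093 m and horizontal distance between rod_tip and candle_mouth below 0.015 m and angle between gauge's own z axis and vertical below 0.06 rad and contact force between the fingers and gauge below 0.3 N and z of rod_tip in the frame of wax_top above 0.008 m), for 0.2 s.
2. the rod has been pushed down onto the wax with the gauge lying on the rim (z of gauge in the frame of candle between 0.087 and 0.093 m and horizontal distance between rod_tip and candle_mouth below 0.015 m and z of rod_tip in the frame of wax_top below 0.002 m), for 0.2 s.
At the end, for the whole second after the job is handed in: the candle jar stands upright on the worktop, the gauge lies level (within 0.06 rad) on its rim (within 3 mm) with its rod within 15 mm of the middle of the mouth, the rod's tip stands on the wax (gap under 2 mm), everything is released and at rest (all of step 2 and angle between each of gauge, candle's own z axis and vertical below 0.06 rad and height (world z) of candle below 0.005 m and linear speed of each of gauge, candle below 0.01 m/s); the robot touches nothing.
It fails at once if the candle jar is tipped (angle between candle's own z axis and vertical above 0.35 rad).
It fails at once if the rod or the gauge is forced onto the candle with more than 40 N (contact force between gauge and candle above 40 N).
It fails at once if the mug is shifted by more than 25 mm (distance of mug_mid from where it was at the start of the episode above 0.025 m).
It also fails if it takes over 61 s, if anything falls off the work surface, if the arm or the gripper's body presses on something with over 40 N, if the wrist force passes 120 N, or if a joint passes its speed limit or range.

## Working session

There is one attempt and no reset: what is moved stays moved. The work goes in short steps, Python scripts to look and compute and a tool call to move; the robot and the scene stay as the last step left them, time stands still between calls to the robot, and variables do not carry over. Pictures are saved under pics/ and viewed, at most 11 in all, crops included, and the job is handed in when it is done.

Besides the shell and the picture viewer there is one more tool, called after "Call:" by a JSON object that holds its "api" and its "payload", one argument or row to a line. servo_tool: Moves the arm, as the interface text tells. Its arguments: {"type":"object","properties":{"motion":{"type":"array","items":{"type":"object","properties":{"dx":{"type":"number"},"dy":{"type":"number"},"dz":{"type":"number"},"ax":{"type":"number"},"ay":{"type":"number"},"az":{"type":"number"},"claw":{"type":"number"}}}},"squeeze":{"type":"number"}},"required":["motion"]}

```bash
mkdir -p pics; python3 - <<'E'
from rig import *
import cv2, numpy as np
s=read_state(); print(s['clock'],s['position'],s['eef_rot'],s['finger_gap'])
for n in ['side','top','wrist']:
    im=camera(n); cv2.imwrite(f'pics/{n}0.png',im); c=get_calibration(n)
    print(n,{k:np.round(v,4).tolist() for k,v in c.items()})
a=cv2.imread('pics/side0.png');b=cv2.imread('pics/top0.png')
E
```

```text
0.0 [0.28294793 0.61233085 0.20476289] [ 2.14737086e-01  9.76671669e-01 -6.52892296e-04 -9.76506608e-05] 0.9967078798170792
side {'vfov': 45.6815, 'cx': 254.5445, 'cy': 193.6676, 'k1': 0.0177, 'R': [[-0.9635, -0.2674, -0.0132], [-0.1449, 0.5624, -0.8141], [0.2251, -0.7825, -0.5806]], 't': [0.5953, 0.0667, 1.6719]}
top {'vfov': 43.4838, 'cx': 254.2663, 'cy': 186.39, 'k1': 0.0283, 'R': [[-0.2412, -0.9704, 0.0086], [-0.7679, 0.1854, -0.6132], [0.5935, -0.1545, -0.7899]], 't': [0.2875, 0.4616, 1.4534]}
wrist {'vfov': 64.0525, 'cx': 257.6593, 'cy': 187.7381, 'k1': 0.0247, 'mount': [[0.0011, -0.9692, -0.2463, 0.072], [1.0, 0.0011, 0.0001, 0.0008], [0.0002, -0.2463, 0.9692, -0.1789], [0.0, 0.0, 0.0, 1.0]]}
```

View pics/top0.png

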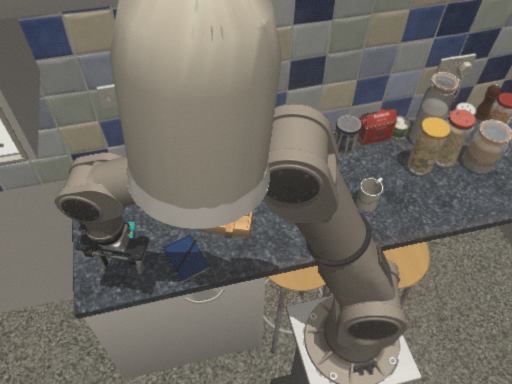

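View pics/side0.png

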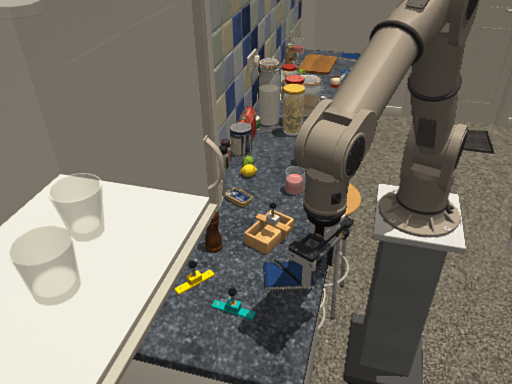

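The side view shows the wood gauge on the pine box (hub and knob about (273,213)) and the candle at (294,180). The look-alikes are a yellow gauge (194,277) and a turquoise one (233,303). In the top view the arm hides most of this. I choose the light-wood gauge at (273,213).

```bash
cat > h.py <<'E'
from rig import *
import cv2, numpy as np
from scipy.spatial.transform import Rotation as Ro
def cam(n,s=None):
    c=get_calibration(n); f=192/np.tan(np.radians(c['vfov']/2))
    if n=='wrist':
        s=s or read_state(); Rt=Ro.from_quat(s['eef_rot']).as_matrix(); M=np.array(c['mount'])
        Rc=Rt@M[:3,:3]; o=Rt@M[:3,3]+s['position']
    else: Rc=np.array(c['R']).T; o=-Rc@np.array(c['t'])
    return dict(f=f,cx=c['cx'],cy=c['cy'],k=c['k1'],R=Rc,o=o)
def ray(c,u,v):
    x=np.array([(u-c['cx'])/c['f'],(v-c['cy'])/c['f']]); y=x.copy()
    for _ in range(20): y=x/(1+c['k']*(y@y))
    d=c['R']@np.array([y[0],y[1],1]); return d/np.linalg.norm(d)
def onz(c,u,v,z):
    d=ray(c,u,v); return c['o']+d*(z-c['o'][2])/d[2]
def tri(L):  # [(cam,u,v)..] -> point, rms residual
    A=np.zeros((3,3));b=np.zeros(3);P=[]
    for c,u,v in L:
        d=ray(c,u,v);Q=np.eye(3)-np.outer(d,d);A+=Q;b+=Q@c['o'];P.append((Q,c['o']))
    X=np.linalg.solve(A,b); return X,[float(np.linalg.norm(Q@(X-o))) for Q,o in P]
def proj(c,X):
    p=c['R'].T@(np.array(X)-c['o']); y=p[:2]/p[2]; y=y*(1+c['k']*(y@y)); return y*c['f']+[c['cx'],c['cy']]
def toolshift(s,d): return Ro.from_quat(s['eef_rot']).inv().apply(d)
E
python3 - <<'E'
from h import *
c=cam('side')
print('knob',onz(c,273,206,.13),'candle rim',onz(c,294,170,.09),'base',onz(c,294,192,0),'box',onz(c,268,228,.05))
s=read_state();print(Ro.from_quat(s['eef_rot']).as_matrix().round(3))
a=cv2.imread('pics/side0.png')[130:330,160:360]
w=cv2.imread('pics/wrist0.png')
cv2.imwrite('pics/c1.png',np.hstack([cv2.resize(a,(384,384),interpolation=3),cv2.resize(w,(410,308))[:,:].copy() if 0 else cv2.copyMakeBorder(cv2.resize(w,(410,308)),0,76,0,0,0)]))
E
```

```text
knob [0.4796007  0.26524766 0.13      ] candle rim [ 0.46774733 -0.02905067  0.09      ] base [ 0.46076642 -0.01141364  0.        ] box [0.49114904 0.28532106 0.05      ]
[[-0.908  0.419 -0.   ]
 [ 0.419  0.908 -0.001]
 [-0.    -0.001 -1.   ]]
```

View pics/c1.png

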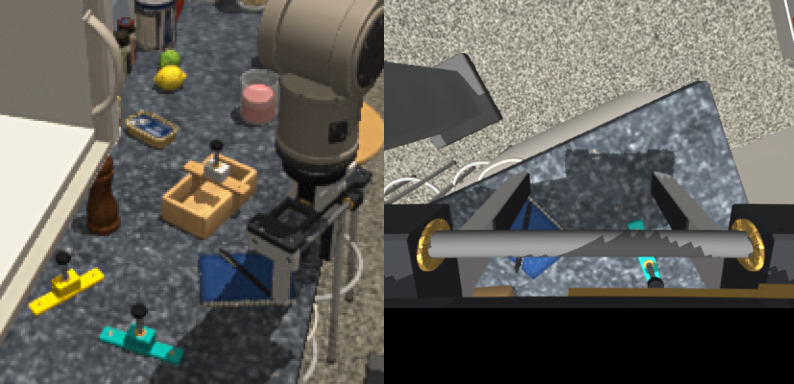

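The crop confirms the light-wood gauge with its aluminium hub and black knob, lying across the pine box at crop (215,165). The jar with pink wax is at (258,97), and turquoise and yellow are clearly separate. Moving above the box for close views.

Call:
{"api": "servo_tool", "payload": {
  "motion": [
    {"dz": -0.04, "claw": 1},
    {"dx": -0.02, "dy": -0.015, "dz": -0.07},
    {"dx": -0.05, "dy": -0.035, "dz": -0.09},
    {"dx": -0.08, "dy": -0.055, "dz": -0.1},
    {"dx": -0.11, "dy": -0.075, "dz": -0.11}
  ]
}}

```text
invalid input
```

Call:
{"api": "servo_tool", "payload": {
  "motion": [
    {"dx": -0.03, "dy": -0.02},
    {"dx": -0.06, "dy": -0.04},
    {"dx": -0.09, "dy": -0.06},
    {"dx": -0.12, "dy": -0.08},
    {"dx": -0.15, "dy": -0.105}
  ]
}}

```text
invalid input
```

Call:
{"api": "servo_tool", "payload": {
  "motion": [
    {"dx": -0.03, "dy": -0.02},
    {"dx": -0.06, "dy": -0.045},
    {"dx": -0.06, "dy": -0.045},
    {"dx": -0.06, "dy": -0.045}
  ]
}}

```text
invalid input
```

```bash
python3 - <<'E'
from h import *
s=read_state(); print(s['clock'],s['position'],Ro.from_quat(s['eef_rot']).as_euler('xyz'),s['wrist_force'],s['qpos'])
np.save('p1.npy',np.r_[s['position'],s['eef_rot']])
w=camera('wrist');cv2.imwrite('pics/w1.png',w);t=camera('top');cv2.imwrite('pics/t1.png',t)
sd=camera('side');cv2.imwrite('pics/s1.png',sd)
cv2.imwrite('pics/c2.png',np.vstack([w,np.hstack([cv2.resize(t[150:270,150:310],(256,192)),cv2.resize(sd[140:290,190:390],(256,192))])]))
E
```

```text
0.15 [0.28299075 0.61243205 0.20496284] [-3.14061566e+00  7.78063646e-05  2.70876836e+00] [-0.0893126   0.44210259 -0.04212011] [-1.28750183  0.42655233  0.07387207  1.6064558  -0.03408712  1.110824
 -0.06708923]
```

View pics/c2.png

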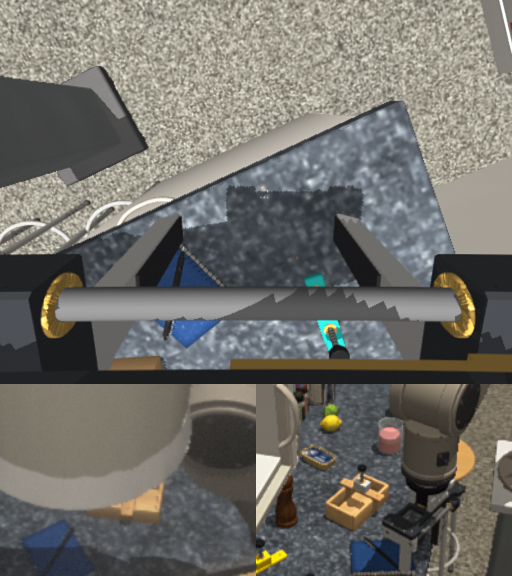

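The view is unchanged: the moves were refused. Rows may need every field, so I'll try that.

Call:
{"api": "servo_tool", "payload": {
  "motion": [
    {"dx": 0, "dy": 0, "dz": -0.04, "ax": 0, "ay": 0, "az": 0, "claw": 1},
    {"dx": -0.02, "dy": -0.015, "dz": -0.07, "ax": 0, "ay": 0, "az": 0, "claw": 1},
    {"dx": -0.05, "dy": -0.035, "dz": -0.09, "ax": 0, "ay": 0, "az": 0, "claw": 1},
    {"dx": -0.08, "dy": -0.055, "dz": -0.1, "ax": 0, "ay": 0, "az": 0, "claw": 1},
    {"dx": -0.11, "dy": -0.075, "dz": -0.11, "ax": 0, "ay": 0, "az": 0, "claw": 1}
  ],
  "squeeze": 20
}}

```text
clock: 0.72
position: [0.3521, 0.4974, 0.3167]
eef_rot: [0.214, 0.977, 0.001, 0.0]
wrist_force: [0.8, 0.0, -0.3]
finger_gap: 0.999
grasp_force: 0.0
```

Call:
{"api": "servo_tool", "payload": {
  "motion": [
    {"dx": -0.03, "dy": -0.02, "dz": 0, "ax": 0, "ay": 0, "az": 0, "claw": 1},
    {"dx": -0.06, "dy": -0.045, "dz": 0, "ax": 0, "ay": 0, "az": 0, "claw": 1},
    {"dx": -0.09, "dy": -0.065, "dz": 0, "ax": 0, "ay": 0, "az": 0, "claw": 1},
    {"dx": -0.12, "dy": -0.085, "dz": 0, "ax": 0, "ay": 0, "az": 0, "claw": 1},
    {"dx": -0.15, "dy": -0.11, "dz": 0, "ax": 0, "ay": 0, "az": 0, "claw": 1}
  ],
  "squeeze": 20
}}

```text
clock: 1.13
position: [0.4422, 0.3345, 0.3156]
eef_rot: [0.214, 0.977, 0.0, 0.0]
wrist_force: [0.3, 0.8, 0.4]
finger_gap: 0.996
grasp_force: 0.0
```

Call:
{"api": "servo_tool", "payload": {
  "motion": [
    {"dx": -0.03, "dy": -0.02, "dz": 0, "ax": 0, "ay": 0, "az": 0, "claw": 1},
    {"dx": -0.06, "dy": -0.045, "dz": 0, "ax": 0, "ay": 0, "az": 0, "claw": 1},
    {"dx": -0.06, "dy": -0.045, "dz": 0, "ax": 0, "ay": 0, "az": 0, "claw": 1},
    {"dx": -0.06, "dy": -0.045, "dz": 0, "ax": 0, "ay": 0, "az": 0, "claw": 1}
  ],
  "squeeze": 20
}}

```text
clock: 1.47
position: [0.4781, 0.2677, 0.3158]
eef_rot: [0.217, 0.976, 0.0, 0.0]
wrist_force: [0.1, 1.6, 0.5]
finger_gap: 1.0
grasp_force: 0.0
```

```bash
python3 - <<'E'
from h import *
s=read_state(); print(s['clock'],s['position'],Ro.from_quat(s['eef_rot']).as_euler('xyz'),s['wrist_force'],s['qpos'])
np.save('p1.npy',np.r_[s['position'],s['eef_rot']])
w=camera('wrist');cv2.imwrite('pics/w1.png',w);t=camera('top');cv2.imwrite('pics/t1.png',t)
sd=camera('side');cv2.imwrite('pics/s1.png',sd)
cv2.imwrite('pics/c3.png',np.vstack([w,np.hstack([cv2.resize(t[150:270,200:360],(256,192)),cv2.resize(sd[140:290,190:390],(256,192))])]))
E
```

```text
1.4667 [0.47805443 0.26766312 0.31578229] [3.14124837e+00 2.49406110e-04 2.70463399e+00] [0.11603866 1.59204222 0.48545034] [-0.87756736  0.12975888  0.27982621  1.76338817 -0.03758577  1.25322561
  0.54558995]
```

View pics/c3.png

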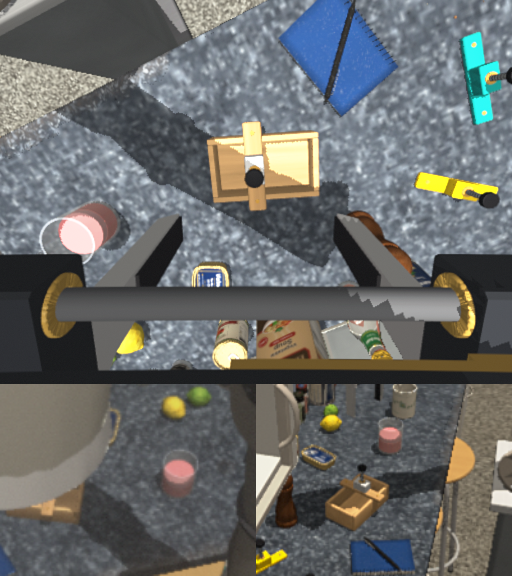

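The wrist view shows the wood gauge with bar ends (251,123) and (258,209), the hub near (254,162) and the knob at (254,177), with its bar already along tool x. The candle is at lower left, its rim ellipse about (68,240). I'll measure the gauge, then take a second view over the candle.

```bash
cat > g.py <<'E'
from h import *
def dark(im,x0,x1,y0,y1,th=50):
    m=(im[y0:y1,x0:x1].max(2)<th).astype(np.uint8); n,l,st,ce=cv2.connectedComponentsWithStats(m)
    i=1+np.argmax(st[1:,4]); return ce[i]+[x0,y0],st[i]
E
python3 - <<'E'
from g import *
p=np.load('p1.npy'); cw=cam('wrist',dict(position=p[:3],eef_rot=p[3:])); cs=cam('side')
w=cv2.imread('pics/w1.png'); sd=cv2.imread('pics/s1.png')
kw,a=dark(w,240,270,160,192); ks,b=dark(sd,262,284,198,214)
print('knob',kw,a,ks,b,tri([(cw,*kw),(cs,*ks)]))
hsv=cv2.cvtColor(w,cv2.COLOR_BGR2HSV)
m=((hsv[...,0]>8)&(hsv[...,0]<28)&(hsv[...,1]>60)&(hsv[...,2]>90))
E=[]
for r in list(range(121,134))+list(range(198,214)):
    c=np.where(m[r,235:275])[0]+235; print(r,(c.min(),c.max(),len(c)) if len(c) else None,end='; ')
E
cat > /dev/null
```

```text
knob [253.89754098 177.8442623 ] [  6   9  17  18 244] [272.26470588 205.29411765] [ 7  5  7  6 34] (array([0.48371477, 0.26061417, 0.12890163]), [0.0005121813512718223, 0.0005121813512718524])
121 (np.int64(255), np.int64(258), 4); 122 (np.int64(244), np.int64(260), 17); 123 (np.int64(242), np.int64(260), 19); 124 (np.int64(242), np.int64(260), 13); 125 (np.int64(242), np.int64(260), 13); 126 (np.int64(242), np.int64(260), 13); 127 (np.int64(242), np.int64(261), 14); 128 (np.int64(242), np.int64(261), 14); 129 (np.int64(242), np.int64(261), 14); 130 (np.int64(242), np.int64(261), 14); 131 (np.int64(242), np.int64(261), 10); 132 (np.int64(243), np.int64(261), 9); 133 (np.int64(243), np.int64(274), 19); 198 (np.int64(235), np.int64(274), 40); 199 (np.int64(235), np.int64(270), 36); 200 (np.int64(235), np.int64(265), 31); 201 (np.int64(235), np.int64(265), 24); 202 (np.int64(249), np.int64(266), 18); 203 (np.int64(249), np.int64(266), 18); 204 (np.int64(249), np.int64(266), 18); 205 (np.int64(249), np.int64(266), 18); 206 (np.int64(249), np.int64(266), 18); 207 (np.int64(249), np.int64(266), 18); 208 (np.int64(249), np.int64(266), 18); 209 (np.int64(249), np.int64(265), 17); 210 (np.int64(250), np.int64(262), 13); 211 None; 212 None; 213 None;
```

Call:
{"api": "servo_tool", "payload": {
  "motion": [
    {"dx": -0.015, "dy": -0.035, "dz": 0, "ax": 0, "ay": 0, "az": 0, "claw": 1},
    {"dx": -0.03, "dy": -0.07, "dz": 0, "ax": 0, "ay": 0, "az": 0, "claw": 1},
    {"dx": -0.045, "dy": -0.105, "dz": 0, "ax": 0, "ay": 0, "az": 0, "claw": 1},
    {"dx": -0.06, "dy": -0.14, "dz": 0, "ax": 0, "ay": 0, "az": 0, "claw": 1},
    {"dx": -0.075, "dy": -0.175, "dz": 0, "ax": 0, "ay": 0, "az": 0, "claw": 1}
  ],
  "squeeze": 20
}}

```text
clock: 2.03
position: [0.4712, 0.0791, 0.3155]
eef_rot: [0.213, 0.977, 0.0, -0.0]
wrist_force: [1.4, -0.3, -0.5]
finger_gap: 1.0
grasp_force: 0.0
```

Call:
{"api": "servo_tool", "payload": {
  "motion": [
    {"dx": -0.015, "dy": -0.035, "dz": 0, "ax": 0, "ay": 0, "az": 0, "claw": 1},
    {"dx": -0.03, "dy": -0.07, "dz": 0, "ax": 0, "ay": 0, "az": 0, "claw": 1},
    {"dx": -0.04, "dy": -0.09, "dz": 0, "ax": 0, "ay": 0, "az": 0, "claw": 1},
    {"dx": -0.04, "dy": -0.09, "dz": 0, "ax": 0, "ay": 0, "az": 0, "claw": 1},
    {"dx": -0.04, "dy": -0.09, "dz": 0, "ax": 0, "ay": 0, "az": 0, "claw": 1}
  ],
  "squeeze": 20
}}

```text
clock: 2.45
position: [0.4704, -0.0188, 0.3156]
eef_rot: [0.215, 0.977, 0.0, 0.0]
wrist_force: [0.4, -0.0, 0.3]
finger_gap: 1.004
grasp_force: 0.0
```

```bash
python3 - <<'E'
from h import *
s=read_state(); print(s['clock'],s['position'],s['qpos'])
np.save('p2.npy',np.r_[s['position'],s['eef_rot']])
w=camera('wrist');cv2.imwrite('pics/w2.png',w);t=camera('top');cv2.imwrite('pics/t2.png',t)
sd=camera('side');cv2.imwrite('pics/s2.png',sd)
z=lambda a,f:cv2.resize(a,None,fx=f,fy=f,interpolation=2)
cv2.imwrite('pics/c4.png',np.hstack([w,np.vstack([cv2.resize(t[140:240,240:390],(288,192)),cv2.resize(sd[140:240,240:390],(288,192))])]))
E
```

```text
2.45 [ 0.4704442  -0.01882805  0.31562424] [-0.61325517 -0.03259708  0.51087505  1.92213555  0.01656271  1.24763659
  1.02975006]
```

View pics/c4.png

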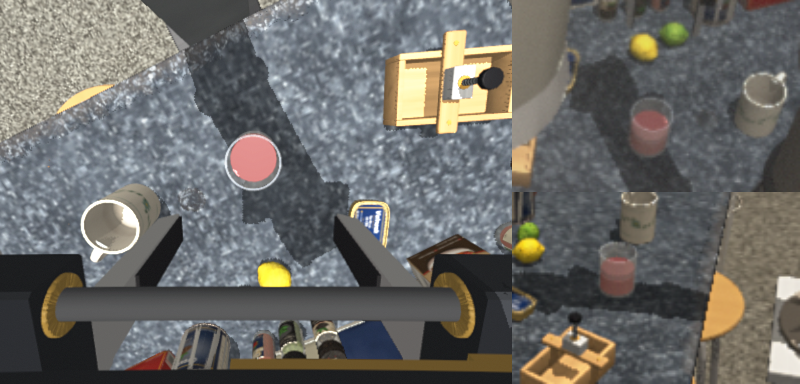

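The second view shows the jar rim ring centred near (253,161) with pink wax inside. The mug is at (115,222), with its handle pointing to the lower left. The gauge hub is at (457,83) and its knob at (491,77).

```bash
python3 - <<'E'
from g import *
P=[np.load(f'p{i}.npy') for i in (1,2)]; C=[cam('wrist',dict(position=p[:3],eef_rot=p[3:])) for p in P]; cs=cam('side')
W=[cv2.imread(f'pics/w{i}.png') for i in (1,2)]
a,b=onz(C[0],251.3,121.7,.06),onz(C[0],257.7,210,.06)
d=a-b; print('bar ends',a,b,'mid',(a+b)/2,'len',np.linalg.norm(d))
for z in (.055,.06,.065):
  d2=onz(C[0],257.7,205,z)-onz(C[0],251.3,126,z); print('yaw of bar',np.arctan2(d2[1],d2[0]))
print('tool x yaw',[np.arctan2(*Ro.from_quat(p[3:]).as_matrix()[[1,0],0]) for p in P])
# knob tri across 2 wrist views + side
k1,_=dark(W[0],240,270,160,192);k2,st=dark(W[1],478,506,62,92);print(k2,st,tri([(C[0],*k1),(C[1],*k2)]))
# rim: ring of bright low-sat edge pixels
R=[]
for im,(x0,y0,x1,y1) in zip(W,[(36,212,102,268),(215,123,292,200)]):
    g=cv2.cvtColor(im,cv2.COLOR_BGR2HSV)[y0:y1,x0:x1]
    m=((g[...,2]>165)&(g[...,1]<70)).astype(np.uint8)
    n,l,st,ce=cv2.connectedComponentsWithStats(m,connectivity=8)
    i=1+np.argmax(st[1:,2]*st[1:,3]); pts=np.argwhere(l==i)[:,::-1].astype(np.float32)
    h=cv2.convexHull(pts); e=cv2.fitEllipse(h if len(h)>5 else pts); print('rim',st[i],e); R.append(np.array(e[0])+[x0,y0])
print(R); print('tri rim',tri([(C[0],*R[0]),(C[1],*R[1])]),'on z=.09',onz(C[0],*R[0],.09),onz(C[1],*R[1],.09))
# mug rim in view 2
print('mug ~',onz(C[1],113,226,.101))
# wax in both views
for im,(x0,y0,x1,y1),c in zip(W+[cv2.imread('pics/s2.png')],[(36,190,130,268),(215,123,292,200),(270,150,320,210)],C+[cs]):
    g=cv2.cvtColor(im,cv2.COLOR_BGR2HSV)[y0:y1,x0:x1]
    m=(((g[...,0]<8)|(g[...,0]>170))&(g[...,1]>80)&(g[...,2]>100)).astype(np.uint8)
    n,l,st,ce=cv2.connectedComponentsWithStats(m); i=1+np.argmax(st[1:,4]); print('wax',st[i][:2]+[x0,y0],st[i][2:],ce[i]+[x0,y0])
E
```

```text
bar ends [0.42415161 0.28399854 0.06      ] [0.5443757  0.23778323 0.06      ] mid [0.48426366 0.26089088 0.06      ] len 0.12880095432826547
yaw of bar -0.35859591130634993
yaw of bar -0.35859591130635016
yaw of bar -0.35859591130635005
tool x yaw [np.float64(2.7046339934907007), np.float64(2.708408516727125)]
[481.90123457  80.22222222] [ 0  8 13 19 81] (array([0.48567557, 0.25942855, 0.11682016]), [0.000893592057530841, 0.0008935920575308333])
rim [   0    0   66   52 1596] ((30.50433349609375, 22.531436920166016), (56.36040496826172, 73.06024932861328), 109.93821716308594)
rim [  0  11  66  56 469] ((34.463829040527344, 38.69968795776367), (54.941585540771484, 65.06714630126953), 92.66431427001953)
[array([ 66.5043335 , 234.53143692]), array([249.46382904, 161.69968796])]
tri rim (array([ 0.45984586, -0.02691183,  0.07660328]), [0.003761973096312939, 0.0037619730963129212]) on z=.09 [ 0.45469488 -0.01587859  0.09      ] [ 0.46177106 -0.02590447  0.09      ]
mug ~ [ 0.46268601 -0.23063823  0.101     ]
wax [ 86 204] [ 31  36 360] [106.16388889 218.70833333]
wax [231 137] [  46   45 1601] [253.10930668 158.47970019]
wax [287 183] [ 16  11 100] [295.32 188.65]
```

Call:
{"api": "servo_tool", "payload": {
  "motion": [
    {"dx": 0.015, "dy": 0.035, "dz": 0, "ax": 0, "ay": 0, "az": -0.02, "claw": 1},
    {"dx": 0.03, "dy": 0.07, "dz": 0, "ax": 0, "ay": 0, "az": -0.04, "claw": 1},
    {"dx": 0.045, "dy": 0.105, "dz": 0, "ax": 0, "ay": 0, "az": -0.06, "claw": 1},
    {"dx": 0.06, "dy": 0.14, "dz": 0, "ax": 0, "ay": 0, "az": -0.075, "claw": 1},
    {"dx": 0.07, "dy": 0.175, "dz": 0, "ax": 0, "ay": 0, "az": -0.075, "claw": 1}
  ],
  "squeeze": 20
}}

```text
clock: 3.02
position: [0.479, 0.1729, 0.3154]
eef_rot: [0.176, 0.984, 0.0, -0.0]
wrist_force: [1.4, -0.6, 0.4]
finger_gap: 0.998
grasp_force: 0.0
```

```bash
python3 - <<'E'
from g import *
s=read_state(); R=Ro.from_quat(s['eef_rot']).as_matrix(); print(s['position'],np.arctan2(R[1,0],R[0,0]))
print('shift to hub',toolshift(s,np.array([.484,.2607,.12])-s['position']))
p=np.load('p2.npy'); c=cam('wrist',dict(position=p[:3],eef_rot=p[3:])); im=cv2.imread('pics/w2.png')
# predicted rim circle outlines for info, polar edges
f=cv2.GaussianBlur(im,(3,3),0); pol=cv2.warpPolar(f,(40*4,180),(253,161),40,cv2.WARP_POLAR_LINEAR)
g=cv2.cvtColor(pol,cv2.COLOR_BGR2GRAY).astype(float)
pts=[]
for i in range(180):
    row=g[i,22*4:34*4]; k=np.argmax(row); 
    r=(k/4+22); a=np.radians(2*i); pts.append((253+r*np.cos(a),161+r*np.sin(a)))
pts=np.array(pts,np.float32)
for _ in range(3):
    e=cv2.fitEllipse(pts); rad=np.mean(e[1])/2; d=abs(np.hypot(*(pts-e[0]).T)-rad); print(e,len(pts),np.std(d)); pts=pts[d<2]
print(onz(c,*e[0],.09), 'diam mm', np.mean(e[1])/c['f']*(p[2]+.1734-.09)*1000)
E
python3 - <<'E'
import cv2,numpy as np
w=cv2.imread('pics/w2.png')[121:201,213:293]; cv2.imwrite('pics/c5.png',cv2.resize(w,(560,560),interpolation=cv2.INTER_NEAREST))
E
```

```text
[0.47900412 0.17285712 0.31543009] 2.787861030881381
shift to hub [0.02563868 0.08407566 0.19546916]
((252.4498291015625, 162.25592041015625), (52.85280990600586, 54.00935745239258), 103.79044342041016) 180 0.4790918272948182
((252.53526306152344, 162.2056121826172), (52.912269592285156, 54.121891021728516), 95.38329315185547) 177 0.23639031105422073
((252.53526306152344, 162.2056121826172), (52.912269592285156, 54.121891021728516), 95.38329315185547) 177 0.23639031105422073
[ 0.46417158 -0.02245278  0.09      ] diam mm 69.57004157381425
```

View pics/c5.png

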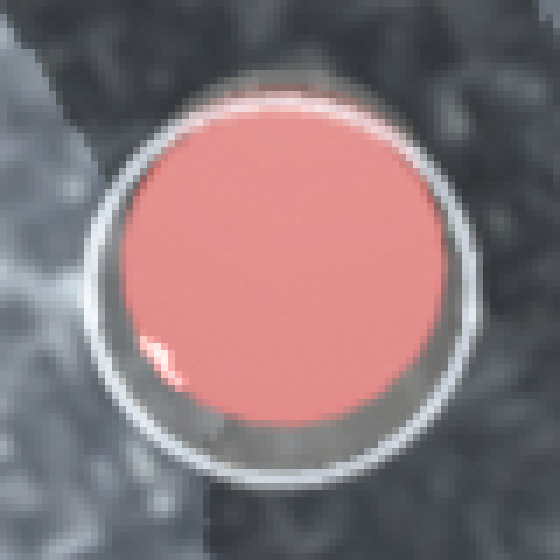

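The zoom shows the rim ring as a clean circle centred at full-frame (253,162), with the wax disc inside. Its apparent diameter agrees with a rim at about 0.09 m. Approaching the hub.

Call:
{"api": "servo_tool", "payload": {
  "motion": [
    {"dx": 0.012, "dy": 0.035, "dz": 0.0, "ax": 0, "ay": 0, "az": 0, "claw": 1},
    {"dx": 0.022, "dy": 0.07, "dz": 0.01, "ax": 0, "ay": 0, "az": 0, "claw": 1},
    {"dx": 0.0255, "dy": 0.084, "dz": 0.04, "ax": 0, "ay": 0, "az": 0.002, "claw": 1},
    {"dx": 0.0255, "dy": 0.084, "dz": 0.07, "ax": 0, "ay": 0, "az": 0.004, "claw": 1},
    {"dx": 0.0255, "dy": 0.084, "dz": 0.1, "ax": 0, "ay": 0, "az": 0.004, "claw": 1}
  ],
  "squeeze": 20
}}

```text
clock: 3.43
position: [0.4847, 0.2596, 0.2137]
eef_rot: [0.178, 0.984, -0.0, -0.0]
wrist_force: [0.4, 0.3, -0.3]
finger_gap: 1.0
grasp_force: 0.0
```

```bash
python3 - <<'E'
from g import *
s=read_state(); print(s['position']); np.save('p3.npy',np.r_[s['position'],s['eef_rot']])
c=cam('wrist',s); w=camera('wrist'); cv2.imwrite('pics/w3.png',w)
print('pred bar centre px',proj(c,[.484,.2607,.06]),'hubtop',proj(c,[.484,.2607,.084]),'knob',proj(c,[.484,.2607,.132]))
cv2.imwrite('pics/c6.png',w)
t=cv2.imread('pics/t2.png'); ct=cam('top'); cs=cam('side')
print('candle mouth pred in top',proj(ct,[.464,-.0225,.09]),'side',proj(cs,[.464,-.0225,.09]))
# rim triangulate attempts: top view ring crop
cv2.imwrite('pics/c6.png',np.hstack([w,np.vstack([cv2.resize(t[180:230,290:345],(264,240),interpolation=0),cv2.resize(cv2.imread('pics/s2.png')[155:205,270:325],(264,144),interpolation=0)])]))
E
```

```text
[0.48467266 0.25959132 0.21374121]
pred bar centre px [257.65793675 175.86808416] hubtop [257.64931066 180.7187863 ] knob [257.62760117 192.92597772]
candle mouth pred in top [311.74255993 199.72639775] side [294.62180711 171.02532587]
```

View pics/c6.png

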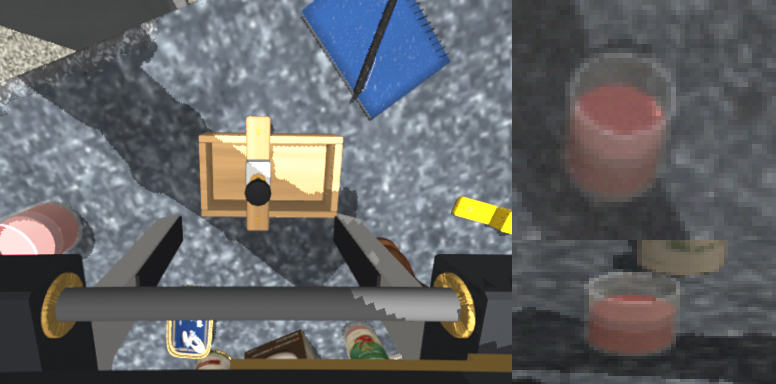

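The wrist view shows the knob at (258,192) exactly as predicted and the bar straight along the image vertical. In the top view the rim centre sits near (312,199.6), matching the predicted mouth, so the rim height of 0.09 holds. Descend and grip.

Call:
{"api": "servo_tool", "payload": {
  "motion": [
    {"dx": 0.001, "dy": 0.001, "dz": 0.04, "ax": 0, "ay": 0, "az": 0, "claw": 1},
    {"dx": 0.001, "dy": 0.001, "dz": 0.08, "ax": 0, "ay": 0, "az": 0, "claw": 1},
    {"dx": 0.001, "dy": 0.001, "dz": 0.12, "ax": 0, "ay": 0, "az": 0, "claw": 0.8},
    {"dx": 0.001, "dy": 0.001, "dz": 0.145, "ax": 0, "ay": 0, "az": 0, "claw": 0.6},
    {"dx": 0.001, "dy": 0.001, "dz": 0.157, "ax": 0, "ay": 0, "az": 0, "claw": 0.5}
  ],
  "squeeze": 20
}}

```text
clock: 3.9
position: [0.4833, 0.2583, 0.0557]
eef_rot: [0.179, 0.984, -0.001, -0.002]
wrist_force: [-0.5, -0.2, 0.2]
finger_gap: 0.824
grasp_force: 0.0
```

Call:
{"api": "servo_tool", "payload": {
  "motion": [
    {"dx": 0, "dy": 0, "dz": 0, "ax": 0, "ay": 0, "az": 0, "claw": 0.4},
    {"dx": 0, "dy": 0, "dz": 0, "ax": 0, "ay": 0, "az": 0, "claw": 0.3},
    {"dx": 0, "dy": 0, "dz": 0, "ax": 0, "ay": 0, "az": 0, "claw": 0.2},
    {"dx": 0, "dy": 0, "dz": 0, "ax": 0, "ay": 0, "az": 0, "claw": 0.1},
    {"dx": 0, "dy": 0, "dz": 0, "ax": 0, "ay": 0, "az": 0, "claw": 0.1}
  ],
  "squeeze": 20
}}

```text
clock: 4.32
position: [0.4859, 0.2587, 0.06]
eef_rot: [0.18, 0.984, 0.001, 0.001]
wrist_force: [0.5, 0.1, 0.2]
finger_gap: 0.468
grasp_force: 0.0
```

Call:
{"api": "servo_tool", "payload": {
  "motion": [
    {"dx": 0, "dy": 0, "dz": 0, "ax": 0, "ay": 0, "az": 0, "claw": 0.1},
    {"dx": 0, "dy": 0, "dz": 0, "ax": 0, "ay": 0, "az": 0, "claw": 0.1},
    {"dx": 0, "dy": 0, "dz": 0, "ax": 0, "ay": 0, "az": 0, "claw": 0.1},
    {"dx": 0, "dy": 0, "dz": 0, "ax": 0, "ay": 0, "az": 0, "claw": 0.1},
    {"dx": 0, "dy": 0, "dz": 0, "ax": 0, "ay": 0, "az": 0, "claw": 0.1}
  ],
  "squeeze": 20
}}

```text
clock: 4.73
position: [0.4854, 0.2582, 0.0589]
eef_rot: [0.18, 0.984, 0.0, 0.0]
wrist_force: [-1.2, 0.7, 7.0]
finger_gap: 0.276
grasp_force: 20.0
```

```bash
python3 - <<'E'
from g import *
s=read_state(); R=Ro.from_quat(s['eef_rot']).as_matrix(); print(s['clock'],s['position'],R.round(4).tolist(),s['wrist_force'],s['grasp_force'],s['finger_gap'])
E
```

```text
4.7333 [0.48536778 0.2582366  0.05889999] [[-0.9352, 0.354, 0.0003], [0.354, 0.9352, 0.0004], [-0.0002, 0.0005, -1.0]] [-1.16071716  0.69745716  6.9745841 ] 19.999961899593472 0.27569360073760996
```

Call:
{"api": "servo_tool", "payload": {
  "motion": [
    {"dx": 0, "dy": 0, "dz": -0.01, "ax": 0, "ay": 0, "az": 0, "claw": 0.1},
    {"dx": 0, "dy": 0, "dz": -0.035, "ax": 0, "ay": 0, "az": 0, "claw": 0.1},
    {"dx": 0, "dy": 0, "dz": -0.065, "ax": 0, "ay": 0, "az": 0, "claw": 0.1},
    {"dx": 0, "dy": 0, "dz": -0.095, "ax": 0, "ay": 0, "az": 0, "claw": 0.1},
    {"dx": 0, "dy": 0, "dz": -0.12, "ax": 0, "ay": 0, "az": 0, "claw": 0.1}
  ],
  "squeeze": 30
}}

```text
clock: 5.15
position: [0.4852, 0.2577, 0.1809]
eef_rot: [0.18, 0.984, 0.0, 0.0]
wrist_force: [0.1, -0.1, -2.9]
finger_gap: 0.277
grasp_force: 30.0
```

Call:
{"api": "servo_tool", "payload": {
  "motion": [
    {"dx": -0.005, "dy": -0.015, "dz": 0, "ax": 0, "ay": 0, "az": 0, "claw": 0.1},
    {"dx": -0.014, "dy": -0.045, "dz": 0, "ax": 0, "ay": 0, "az": 0, "claw": 0.1},
    {"dx": -0.023, "dy": -0.075, "dz": 0, "ax": 0, "ay": 0, "az": 0, "claw": 0.1},
    {"dx": -0.032, "dy": -0.105, "dz": 0, "ax": 0, "ay": 0, "az": 0, "claw": 0.1},
    {"dx": -0.041, "dy": -0.135, "dz": 0, "ax": 0, "ay": 0, "az": 0, "claw": 0.1}
  ],
  "squeeze": 30
}}

```text
clock: 5.57
position: [0.4748, 0.1153, 0.1784]
eef_rot: [0.18, 0.984, -0.0, -0.0]
wrist_force: [1.2, -0.6, -1.7]
finger_gap: 0.274
grasp_force: 30.0
```

Call:
{"api": "servo_tool", "payload": {
  "motion": [
    {"dx": -0.009, "dy": -0.03, "dz": 0, "ax": 0, "ay": 0, "az": 0, "claw": 0.1},
    {"dx": -0.018, "dy": -0.06, "dz": 0, "ax": 0, "ay": 0, "az": 0, "claw": 0.1},
    {"dx": -0.027, "dy": -0.09, "dz": 0, "ax": 0, "ay": 0, "az": 0, "claw": 0.1},
    {"dx": -0.034, "dy": -0.115, "dz": 0, "ax": 0, "ay": 0, "az": 0, "claw": 0.1},
    {"dx": -0.04, "dy": -0.135, "dz": 0, "ax": 0, "ay": 0, "az": 0, "claw": 0.1}
  ],
  "squeeze": 30
}}

```text
clock: 5.98
position: [0.4642, -0.0258, 0.1785]
eef_rot: [0.181, 0.984, -0.0, -0.0]
wrist_force: [0.2, -0.1, -2.3]
finger_gap: 0.277
grasp_force: 30.0
```

Call:
{"api": "servo_tool", "payload": {
  "motion": [
    {"dx": 0, "dy": 0, "dz": 0, "ax": 0, "ay": 0, "az": 0, "claw": 0.1},
    {"dx": 0, "dy": 0, "dz": 0, "ax": 0, "ay": 0, "az": 0, "claw": 0.1}
  ],
  "squeeze": 30
}}

```text
clock: 6.15
position: [0.4647, -0.0243, 0.1785]
eef_rot: [0.181, 0.983, 0.0, -0.0]
wrist_force: [-0.2, 0.9, -2.1]
finger_gap: 0.279
grasp_force: 30.0
```

```bash
python3 - <<'E'
from g import *
s=read_state(); R=Ro.from_quat(s['eef_rot']).as_matrix(); print(s['clock'],s['position'],s['wrist_force'],s['grasp_force'],s['finger_gap'])
print(toolshift(s,np.array([.4659,-.0232,.109])-s['position']))
w=camera('wrist');t=camera('top');sd=camera('side')
for n,i in zip('wts',(w,t,sd)): cv2.imwrite(f'pics/{n}4.png',i)
cv2.imwrite('pics/c7.png',np.hstack([w,np.vstack([cv2.resize(t[140:240,240:390],(288,192)),cv2.resize(sd[100:210,230:395],(288,192))])]))
E
```

```text
6.15 [ 0.46474592 -0.0243226   0.17847152] [-0.20642691  0.90492253 -2.14149392] 29.99999715015292 0.2787442019857125
[-0.00070722  0.00146336  0.06947116]
```

View pics/c7.png

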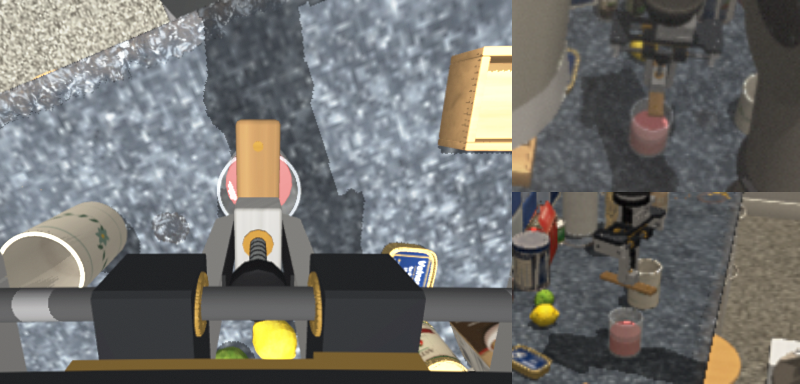

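```bash
python3 - <<'E'
from g import *
s=read_state(); c=cam('wrist',s); R=Ro.from_quat(s['eef_rot']).as_matrix()
print('rim',onz(c,259,189.5,.09))
e=onz(c,258,121.5,.1796); print('bar end in tool',R.T@(e-s['position']))
e=onz(c,258,243,.2036); print('rod ring on hub top in tool',R.T@(e-s['position']))
E
```

```text
rim [ 0.46368535 -0.01957726  0.09      ]
bar end in tool [ 0.0654434   0.00098057 -0.00118156]
rod ring on hub top in tool [ 0.00203116  0.00104681 -0.02520441]
```

Call:
{"api": "servo_tool", "payload": {
  "motion": [
    {"dx": 0, "dy": 0.001, "dz": 0.02, "ax": 0, "ay": 0, "az": 0, "claw": 0.1},
    {"dx": 0, "dy": 0.001, "dz": 0.035, "ax": 0, "ay": 0, "az": 0, "claw": 0.1},
    {"dx": 0, "dy": 0.001, "dz": 0.05, "ax": 0, "ay": 0, "az": 0, "claw": 0.1},
    {"dx": 0, "dy": 0.001, "dz": 0.06, "ax": 0, "ay": 0, "az": 0, "claw": 0.1},
    {"dx": 0, "dy": 0.001, "dz": 0.06, "ax": 0, "ay": 0, "az": 0, "claw": 0.1}
  ],
  "squeeze": 30
}}

```text
clock: 6.72
position: [0.4646, -0.0216, 0.1168]
eef_rot: [0.179, 0.984, -0.001, -0.001]
wrist_force: [-0.7, -0.1, -3.0]
finger_gap: 0.276
grasp_force: 30.0
```

Call:
{"api": "servo_tool", "payload": {
  "motion": [
    {"dx": 0, "dy": 0, "dz": 0.005, "ax": 0, "ay": 0, "az": 0, "claw": 0.1},
    {"dx": 0, "dy": 0, "dz": 0.009, "ax": 0, "ay": 0, "az": 0, "claw": 0.1},
    {"dx": 0, "dy": 0, "dz": 0.012, "ax": 0, "ay": 0, "az": 0, "claw": 0.1},
    {"dx": 0, "dy": 0, "dz": 0.014, "ax": 0, "ay": 0, "az": 0, "claw": 0.1}
  ],
  "squeeze": 30
}}

```text
clock: 7.05
position: [0.4659, -0.0221, 0.1045]
eef_rot: [0.18, 0.984, 0.0, 0.0]
wrist_force: [0.9, -0.1, -2.2]
finger_gap: 0.272
grasp_force: 30.0
```

Call:
{"api": "servo_tool", "payload": {
  "motion": [
    {"dx": 0, "dy": 0, "dz": 0.001, "ax": 0, "ay": 0, "az": 0, "claw": 0.1},
    {"dx": 0, "dy": 0, "dz": 0.002, "ax": 0, "ay": 0, "az": 0, "claw": 0.1}
  ],
  "squeeze": 30
}}

```text
clock: 7.22
position: [0.4658, -0.0222, 0.1026]
eef_rot: [0.18, 0.984, 0.0, 0.0]
wrist_force: [-0.1, -0.3, -2.0]
finger_gap: 0.274
grasp_force: 30.0
```

Call:
{"api": "servo_tool", "payload": {
  "motion": [
    {"dx": 0, "dy": 0, "dz": 0.001, "ax": 0, "ay": 0, "az": 0, "claw": 0.1},
    {"dx": 0, "dy": 0, "dz": 0.002, "ax": 0, "ay": 0, "az": 0, "claw": 0.1}
  ],
  "squeeze": 30
}}

```text
clock: 7.38
position: [0.4658, -0.0222, 0.1006]
eef_rot: [0.18, 0.984, 0.0, 0.0]
wrist_force: [0.6, -0.4, -2.8]
finger_gap: 0.274
grasp_force: 30.0
```

Call:
{"api": "servo_tool", "payload": {
  "motion": [
    {"dx": 0, "dy": 0, "dz": 0.001, "ax": 0, "ay": 0, "az": 0, "claw": 0.1},
    {"dx": 0, "dy": 0, "dz": 0.001, "ax": 0, "ay": 0, "az": 0, "claw": 0.1}
  ],
  "squeeze": 30
}}

```text
clock: 7.55
position: [0.4657, -0.0222, 0.0994]
eef_rot: [0.18, 0.984, -0.0, -0.0]
wrist_force: [-1.0, 0.1, -2.0]
finger_gap: 0.271
grasp_force: 30.0
```

Call:
{"api": "servo_tool", "payload": {
  "motion": [
    {"dx": 0, "dy": 0, "dz": 0.001, "ax": 0, "ay": 0, "az": 0, "claw": 0.1},
    {"dx": 0, "dy": 0, "dz": 0.001, "ax": 0, "ay": 0, "az": 0, "claw": 0.1}
  ],
  "squeeze": 30
}}

```text
clock: 7.72
position: [0.4658, -0.0222, 0.0986]
eef_rot: [0.18, 0.984, 0.0, 0.0]
wrist_force: [-1.1, -0.7, 1.2]
finger_gap: 0.275
grasp_force: 30.0
```

Call:
{"api": "servo_tool", "payload": {
  "motion": [
    {"dx": 0, "dy": 0, "dz": 0.0005, "ax": 0, "ay": 0, "az": 0, "claw": 0.1},
    {"dx": 0, "dy": 0, "dz": 0.0005, "ax": 0, "ay": 0, "az": 0, "claw": 0.1}
  ],
  "squeeze": 30
}}

```text
clock: 7.88
position: [0.466, -0.0223, 0.0984]
eef_rot: [0.18, 0.984, 0.0, 0.0]
wrist_force: [-3.5, -0.0, 8.7]
finger_gap: 0.275
grasp_force: 30.0
```

Contact with the rim came at the predicted height. Releasing.

Call:
{"api": "servo_tool", "payload": {
  "motion": [
    {"dx": 0, "dy": 0, "dz": -0.0005, "ax": 0, "ay": 0, "az": 0, "claw": 0.3},
    {"dx": 0, "dy": 0, "dz": -0.0005, "ax": 0, "ay": 0, "az": 0, "claw": 0.4},
    {"dx": 0, "dy": 0, "dz": -0.0005, "ax": 0, "ay": 0, "az": 0, "claw": 0.5},
    {"dx": 0, "dy": 0, "dz": -0.0005, "ax": 0, "ay": 0, "az": 0, "claw": 0.6},
    {"dx": 0, "dy": 0, "dz": -0.0005, "ax": 0, "ay": 0, "az": 0, "claw": 0.6}
  ],
  "squeeze": 10
}}

```text
clock: 8.3
position: [0.4657, -0.0222, 0.0984]
eef_rot: [0.18, 0.984, -0.0, -0.0]
wrist_force: [0.5, -0.6, 0.4]
finger_gap: 0.545
grasp_force: 0.0
```

Call:
{"api": "servo_tool", "payload": {
  "motion": [
    {"dx": 0, "dy": 0, "dz": -0.01, "ax": 0, "ay": 0, "az": 0, "claw": 0.6},
    {"dx": 0, "dy": 0, "dz": -0.04, "ax": 0, "ay": 0, "az": 0, "claw": 0.6},
    {"dx": 0, "dy": 0, "dz": -0.08, "ax": 0, "ay": 0, "az": 0, "claw": 0.6},
    {"dx": 0, "dy": 0, "dz": -0.11, "ax": 0, "ay": 0, "az": 0, "claw": 0.6},
    {"dx": 0, "dy": 0, "dz": -0.12, "ax": 0, "ay": 0, "az": 0, "claw": 0.6}
  ],
  "squeeze": 10
}}

```text
clock: 8.72
position: [0.4673, -0.0225, 0.2232]
eef_rot: [0.18, 0.984, 0.001, 0.002]
wrist_force: [0.4, -0.1, -0.4]
finger_gap: 0.599
grasp_force: 0.0
```

Call:
{"api": "servo_tool", "payload": {
  "motion": [
    {"dx": 0, "dy": 0, "dz": 0, "ax": 0, "ay": 0, "az": 0, "claw": 0},
    {"dx": 0, "dy": 0, "dz": 0, "ax": 0, "ay": 0, "az": 0, "claw": 0},
    {"dx": 0, "dy": 0, "dz": 0, "ax": 0, "ay": 0, "az": 0, "claw": 0},
    {"dx": 0, "dy": 0, "dz": 0, "ax": 0, "ay": 0, "az": 0, "claw": 0},
    {"dx": 0, "dy": 0, "dz": 0, "ax": 0, "ay": 0, "az": 0, "claw": 0}
  ],
  "squeeze": 10
}}

```text
clock: 9.13
position: [0.4651, -0.0224, 0.2175]
eef_rot: [0.18, 0.984, -0.001, -0.001]
wrist_force: [0.2, -0.5, 0.2]
finger_gap: 0.284
grasp_force: 0.0
```

```bash
python3 - <<'E'
from g import *
s=read_state(); print(s['clock'],s['position'],s['wrist_force'],s['finger_gap'])
w=camera('wrist');t=camera('top');sd=camera('side')
np.save('p5.npy',np.r_[s['position'],s['eef_rot']])
for n,i in zip('wts',(w,t,sd)): cv2.imwrite(f'pics/{n}5.png',i)
cv2.imwrite('pics/c8.png',np.hstack([w,np.vstack([cv2.resize(t[140:240,240:390],(288,192)),cv2.resize(sd[110:210,230:380],(288,192))])]))
E
```

```text
9.1333 [ 0.46510778 -0.02235214  0.21748544] [ 0.18123349 -0.50965563  0.16694345] 0.2844782823157463
```

View pics/c8.png

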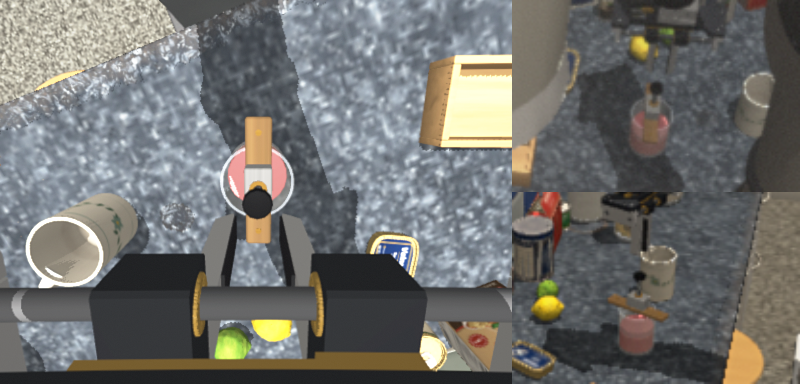

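The gauge lies level on the rim with bar ends at (258,118) and (258,242), and the knob is at (258,203). The jar is upright and the mug untouched. Next I centre over the knob and close the fingers.

```bash
python3 - <<'E'
from g import *
p=np.load('p5.npy'); s=read_state(); c=cam('wrist',dict(position=p[:3],eef_rot=p[3:])); w=cv2.imread('pics/w5.png')
k,st=dark(w,240,276,185,222); X=onz(c,*k,.168); cs=cam('side'); ct=cam('top')
ks,_=dark(cv2.imread('pics/s5.png'),288,304,146,162); 
print(k,st,X,ks,tri([(c,*k),(cs,*ks)])); print(s['position'],toolshift(s,X-s['position']))
a,b=onz(c,258,117.5,.1),onz(c,258,243,.1);print((a+b)/2,np.linalg.norm(a-b))
E
```

```text
[257.11276949 203.88888889] [  3   3  29  30 603] [ 0.46429178 -0.02166026  0.168     ] [295.84 153.48] (array([ 0.46315402, -0.02157982,  0.16848914]), [0.0009578825509678855, 0.000957882550967905])
[ 0.46548881 -0.02231453  0.21796097] [0.00131322 0.00022884 0.04996181]
[ 0.46438696 -0.0209909   0.1       ] 0.1275929958151706
```

Call:
{"api": "servo_tool", "payload": {
  "motion": [
    {"dx": 0, "dy": 0, "dz": 0, "ax": 0, "ay": 0, "az": 0, "claw": 0},
    {"dx": 0, "dy": 0, "dz": 0, "ax": 0, "ay": 0, "az": 0, "claw": 0},
    {"dx": 0, "dy": 0, "dz": 0, "ax": 0, "ay": 0, "az": 0, "claw": 0},
    {"dx": 0, "dy": 0, "dz": 0, "ax": 0, "ay": 0, "az": 0, "claw": 0},
    {"dx": 0, "dy": 0, "dz": 0, "ax": 0, "ay": 0, "az": 0, "claw": 0}
  ],
  "squeeze": 10
}}

```text
clock: 9.7
position: [0.4657, -0.0222, 0.2185]
eef_rot: [0.18, 0.984, -0.0, -0.0]
wrist_force: [1.0, 0.0, 0.4]
finger_gap: 0.002
grasp_force: 0.0
```

Call:
{"api": "servo_tool", "payload": {
  "motion": [
    {"dx": 0.0015, "dy": 0, "dz": 0.02, "ax": 0, "ay": 0, "az": 0, "claw": 0},
    {"dx": 0.0015, "dy": 0, "dz": 0.035, "ax": 0, "ay": 0, "az": 0, "claw": 0},
    {"dx": 0.0015, "dy": 0, "dz": 0.042, "ax": 0, "ay": 0, "az": 0, "claw": 0},
    {"dx": 0.0015, "dy": 0, "dz": 0.042, "ax": 0, "ay": 0, "az": 0, "claw": 0}
  ],
  "squeeze": 10
}}

```text
clock: 10.03
position: [0.4635, -0.0218, 0.1754]
eef_rot: [0.18, 0.984, -0.001, -0.001]
wrist_force: [-0.3, -0.1, 0.5]
finger_gap: 0.007
grasp_force: 0.0
```

Call:
{"api": "servo_tool", "payload": {
  "motion": [
    {"dx": 0, "dy": 0, "dz": 0.002, "ax": 0, "ay": 0, "az": 0, "claw": 0},
    {"dx": 0, "dy": 0, "dz": 0.004, "ax": 0, "ay": 0, "az": 0, "claw": 0}
  ],
  "squeeze": 10
}}

```text
clock: 10.2
position: [0.4648, -0.0217, 0.1731]
eef_rot: [0.18, 0.984, 0.0, 0.0]
wrist_force: [0.8, 0.2, 0.2]
finger_gap: 0.007
grasp_force: 0.0
```

Call:
{"api": "servo_tool", "payload": {
  "motion": [
    {"dx": 0, "dy": 0, "dz": 0.002, "ax": 0, "ay": 0, "az": 0, "claw": 0},
    {"dx": 0, "dy": 0, "dz": 0.004, "ax": 0, "ay": 0, "az": 0, "claw": 0}
  ],
  "squeeze": 10
}}

```text
clock: 10.37
position: [0.4648, -0.0216, 0.1689]
eef_rot: [0.18, 0.984, 0.0, 0.001]
wrist_force: [0.3, -0.0, 1.5]
finger_gap: 0.004
grasp_force: 0.9
```

Call:
{"api": "servo_tool", "payload": {
  "motion": [
    {"dx": 0, "dy": 0, "dz": 0.002, "ax": 0, "ay": 0, "az": 0, "claw": 0},
    {"dx": 0, "dy": 0, "dz": 0.004, "ax": 0, "ay": 0, "az": 0, "claw": 0}
  ],
  "squeeze": 10
}}

```text
clock: 10.53
position: [0.4646, -0.0217, 0.1646]
eef_rot: [0.18, 0.984, 0.0, 0.0]
wrist_force: [0.9, 0.2, 1.0]
finger_gap: 0.005
grasp_force: 0.9
```

Pushing the knob at about 2 N. I'll continue in small steps.

Call:
{"api": "servo_tool", "payload": {
  "motion": [
    {"dx": 0, "dy": 0, "dz": 0.002, "ax": 0, "ay": 0, "az": 0, "claw": 0},
    {"dx": 0, "dy": 0, "dz": 0.004, "ax": 0, "ay": 0, "az": 0, "claw": 0}
  ],
  "squeeze": 10
}}

```text
clock: 10.7
position: [0.4645, -0.0217, 0.1604]
eef_rot: [0.18, 0.984, 0.0, 0.0]
wrist_force: [1.3, -0.6, 1.3]
finger_gap: 0.004
grasp_force: 0.9
```

Call:
{"api": "servo_tool", "payload": {
  "motion": [
    {"dx": 0, "dy": 0, "dz": 0.002, "ax": 0, "ay": 0, "az": 0, "claw": 0},
    {"dx": 0, "dy": 0, "dz": 0.0035, "ax": 0, "ay": 0, "az": 0, "claw": 0}
  ],
  "squeeze": 10
}}

```text
clock: 10.87
position: [0.4643, -0.0217, 0.1568]
eef_rot: [0.18, 0.984, -0.0, 0.0]
wrist_force: [0.9, 0.1, 2.1]
finger_gap: 0.002
grasp_force: 0.8
```

```bash
python3 - <<'E'
from g import *
# wax-top height: vertical parallax of wax disc centre vs mouth axis in view 2 and its apparent size
p=np.load('p2.npy'); c=cam('wrist',dict(position=p[:3],eef_rot=p[3:]))
for z in (.05,.06,.07): print(z,proj(c,[.464,-.0222,z]), np.linalg.norm(proj(c,[.494,-.0222,z])-proj(c,[.434,-.0222,z])))
t=cv2.imread('pics/t2.png'); hs=cv2.cvtColor(t,cv2.COLOR_BGR2HSV); ct=cam('top')
u,v=proj(ct,[.464,-.0222,.09])
print([(r,hs[r,312].tolist()) for r in range(190,222)]); print([(z,proj(ct,[.464,-.0222,z])[1], proj(ct,[.464+.0285,-.030,z])[1]) for z in (.05,.06,.07)])
E
```

```text
0.05 [253.08505237 157.47905519] 41.036380519414855
0.06 [252.98508697 158.53791187] 41.91550500064071
0.07 [252.88059572 159.6446577 ] 42.83316659323287
[(190, [70, 9, 84]), (191, [100, 7, 112]), (192, [36, 14, 93]), (193, [15, 6, 90]), (194, [18, 14, 92]), (195, [18, 14, 91]), (196, [9, 19, 95]), (197, [5, 54, 114]), (198, [1, 89, 137]), (199, [2, 96, 138]), (200, [1, 93, 137]), (201, [1, 92, 138]), (202, [1, 97, 139]), (203, [179, 93, 142]), (204, [1, 94, 138]), (205, [1, 97, 140]), (206, [1, 95, 140]), (207, [3, 90, 147]), (208, [2, 56, 151]), (209, [4, 63, 142]), (210, [3, 61, 137]), (211, [3, 63, 137]), (212, [5, 66, 136]), (213, [6, 59, 117]), (214, [6, 57, 117]), (215, [4, 61, 112]), (216, [7, 67, 111]), (217, [6, 73, 108]), (218, [5, 73, 105]), (219, [3, 66, 108]), (220, [3, 48, 102]), (221, [23, 12, 86])]
[(0.05, np.float64(206.4731063972339), np.float64(199.69189980880543)), (0.06, np.float64(204.81418131795013), np.float64(198.01928565943652)), (0.07, np.float64(203.13965316125004), np.float64(196.3310945042938))]
```

Rough estimate: wax about 30 mm down, so contact is expected near TCP z = 0.144.

Call:
{"api": "servo_tool", "payload": {
  "motion": [
    {"dx": 0, "dy": 0, "dz": 0.001, "ax": 0, "ay": 0, "az": 0, "claw": 0},
    {"dx": 0, "dy": 0, "dz": 0.002, "ax": 0, "ay": 0, "az": 0, "claw": 0}
  ],
  "squeeze": 10
}}

```text
clock: 11.03
position: [0.4643, -0.0217, 0.1548]
eef_rot: [0.18, 0.984, -0.0, -0.0]
wrist_force: [0.8, 0.6, 1.1]
finger_gap: 0.006
grasp_force: 0.8
```

Call:
{"api": "servo_tool", "payload": {
  "motion": [
    {"dx": 0, "dy": 0, "dz": 0.0005, "ax": 0, "ay": 0, "az": 0, "claw": 0},
    {"dx": 0, "dy": 0, "dz": 0.001, "ax": 0, "ay": 0, "az": 0, "claw": 0}
  ],
  "squeeze": 10
}}

```text
clock: 11.2
position: [0.4643, -0.0217, 0.1539]
eef_rot: [0.18, 0.984, -0.0, -0.0]
wrist_force: [0.8, -0.5, 1.6]
finger_gap: 0.003
grasp_force: 0.8
```

Call:
{"api": "servo_tool", "payload": {
  "motion": [
    {"dx": 0, "dy": 0, "dz": 0.0005, "ax": 0, "ay": 0, "az": 0, "claw": 0},
    {"dx": 0, "dy": 0, "dz": 0.001, "ax": 0, "ay": 0, "az": 0, "claw": 0}
  ],
  "squeeze": 10
}}

```text
clock: 11.37
position: [0.4643, -0.0217, 0.153]
eef_rot: [0.18, 0.984, 0.0, 0.0]
wrist_force: [1.4, 0.4, 0.9]
finger_gap: 0.005
grasp_force: 0.8
```

Call:
{"api": "servo_tool", "payload": {
  "motion": [
    {"dx": 0, "dy": 0, "dz": 0.0005, "ax": 0, "ay": 0, "az": 0, "claw": 0},
    {"dx": 0, "dy": 0, "dz": 0.001, "ax": 0, "ay": 0, "az": 0, "claw": 0},
    {"dx": 0, "dy": 0, "dz": 0.0014, "ax": 0, "ay": 0, "az": 0, "claw": 0}
  ],
  "squeeze": 10
}}

```text
clock: 11.62
position: [0.4643, -0.0217, 0.1515]
eef_rot: [0.18, 0.984, -0.0, -0.0]
wrist_force: [1.2, 0.0, 0.7]
finger_gap: 0.005
grasp_force: 0.8
```

Call:
{"api": "servo_tool", "payload": {
  "motion": [
    {"dx": 0, "dy": 0, "dz": 0.0005, "ax": 0, "ay": 0, "az": 0, "claw": 0},
    {"dx": 0, "dy": 0, "dz": 0.001, "ax": 0, "ay": 0, "az": 0, "claw": 0},
    {"dx": 0, "dy": 0, "dz": 0.0014, "ax": 0, "ay": 0, "az": 0, "claw": 0}
  ],
  "squeeze": 10
}}

```text
clock: 11.87
position: [0.4643, -0.0217, 0.1501]
eef_rot: [0.18, 0.984, -0.0, -0.0]
wrist_force: [1.3, -0.4, 2.2]
finger_gap: 0.005
grasp_force: 0.8
```

Call:
{"api": "servo_tool", "payload": {
  "motion": [
    {"dx": 0, "dy": 0, "dz": 0.0005, "ax": 0, "ay": 0, "az": 0, "claw": 0},
    {"dx": 0, "dy": 0, "dz": 0.001, "ax": 0, "ay": 0, "az": 0, "claw": 0},
    {"dx": 0, "dy": 0, "dz": 0.0014, "ax": 0, "ay": 0, "az": 0, "claw": 0}
  ],
  "squeeze": 10
}}

```text
clock: 12.12
position: [0.4643, -0.0217, 0.1487]
eef_rot: [0.18, 0.984, -0.0, -0.0]
wrist_force: [0.6, -0.7, 1.1]
finger_gap: 0.004
grasp_force: 0.8
```

Call:
{"api": "servo_tool", "payload": {
  "motion": [
    {"dx": 0, "dy": 0, "dz": 0.0005, "ax": 0, "ay": 0, "az": 0, "claw": 0},
    {"dx": 0, "dy": 0, "dz": 0.001, "ax": 0, "ay": 0, "az": 0, "claw": 0},
    {"dx": 0, "dy": 0, "dz": 0.0014, "ax": 0, "ay": 0, "az": 0, "claw": 0}
  ],
  "squeeze": 10
}}

```text
clock: 12.37
position: [0.4643, -0.0217, 0.1473]
eef_rot: [0.18, 0.984, -0.0, -0.0]
wrist_force: [0.4, 0.9, 1.3]
finger_gap: 0.003
grasp_force: 0.8
```

Call:
{"api": "servo_tool", "payload": {
  "motion": [
    {"dx": 0, "dy": 0, "dz": 0.0005, "ax": 0, "ay": 0, "az": 0, "claw": 0},
    {"dx": 0, "dy": 0, "dz": 0.001, "ax": 0, "ay": 0, "az": 0, "claw": 0},
    {"dx": 0, "dy": 0, "dz": 0.0014, "ax": 0, "ay": 0, "az": 0, "claw": 0}
  ],
  "squeeze": 10
}}

```text
clock: 12.62
position: [0.4643, -0.0217, 0.1459]
eef_rot: [0.18, 0.984, -0.0, -0.0]
wrist_force: [1.2, 0.1, 1.2]
finger_gap: 0.004
grasp_force: 0.8
```

Call:
{"api": "servo_tool", "payload": {
  "motion": [
    {"dx": 0, "dy": 0, "dz": 0.0005, "ax": 0, "ay": 0, "az": 0, "claw": 0},
    {"dx": 0, "dy": 0, "dz": 0.001, "ax": 0, "ay": 0, "az": 0, "claw": 0}
  ],
  "squeeze": 10
}}

```text
clock: 12.78
position: [0.4643, -0.0217, 0.145]
eef_rot: [0.18, 0.984, -0.0, 0.0]
wrist_force: [2.0, -0.1, 2.3]
finger_gap: 0.003
grasp_force: 0.8
```

Call:
{"api": "servo_tool", "payload": {
  "motion": [
    {"dx": 0, "dy": 0, "dz": 0.0005, "ax": 0, "ay": 0, "az": 0, "claw": 0},
    {"dx": 0, "dy": 0, "dz": 0.001, "ax": 0, "ay": 0, "az": 0, "claw": 0}
  ],
  "squeeze": 10
}}

```text
clock: 12.95
position: [0.4643, -0.0217, 0.144]
eef_rot: [0.18, 0.984, 0.0, 0.0]
wrist_force: [1.9, -0.6, 2.3]
finger_gap: 0.006
grasp_force: 0.8
```

Call:
{"api": "servo_tool", "payload": {
  "motion": [
    {"dx": 0, "dy": 0, "dz": 0.0005, "ax": 0, "ay": 0, "az": 0, "claw": 0},
    {"dx": 0, "dy": 0, "dz": 0.001, "ax": 0, "ay": 0, "az": 0, "claw": 0}
  ],
  "squeeze": 10
}}

```text
clock: 13.12
position: [0.4643, -0.0217, 0.1429]
eef_rot: [0.18, 0.984, -0.0, -0.0]
wrist_force: [2.4, -0.1, 2.1]
finger_gap: 0.003
grasp_force: 0.8
```

Call:
{"api": "servo_tool", "payload": {
  "motion": [
    {"dx": 0, "dy": 0, "dz": 0.0005, "ax": 0, "ay": 0, "az": 0, "claw": 0},
    {"dx": 0, "dy": 0, "dz": 0.001, "ax": 0, "ay": 0, "az": 0, "claw": 0}
  ],
  "squeeze": 10
}}

```text
clock: 13.28
position: [0.4643, -0.0217, 0.1419]
eef_rot: [0.18, 0.984, -0.0, -0.0]
wrist_force: [0.0, -0.5, 1.5]
finger_gap: 0.003
grasp_force: 0.8
```

Call:
{"api": "servo_tool", "payload": {
  "motion": [
    {"dx": 0, "dy": 0, "dz": 0.0005, "ax": 0, "ay": 0, "az": 0, "claw": 0},
    {"dx": 0, "dy": 0, "dz": 0.001, "ax": 0, "ay": 0, "az": 0, "claw": 0}
  ],
  "squeeze": 10
}}

```text
clock: 13.45
position: [0.4643, -0.0217, 0.1409]
eef_rot: [0.18, 0.984, -0.0, -0.0]
wrist_force: [1.6, -0.2, 1.4]
finger_gap: 0.008
grasp_force: 0.8
```

Call:
{"api": "servo_tool", "payload": {
  "motion": [
    {"dx": 0, "dy": 0, "dz": 0.0005, "ax": 0, "ay": 0, "az": 0, "claw": 0},
    {"dx": 0, "dy": 0, "dz": 0.001, "ax": 0, "ay": 0, "az": 0, "claw": 0}
  ],
  "squeeze": 10
}}

```text
clock: 13.62
position: [0.4647, -0.0216, 0.1403]
eef_rot: [0.18, 0.984, 0.0, 0.0]
wrist_force: [-0.7, 0.7, 15.6]
finger_gap: 0.007
grasp_force: 7.8
```

The rod stands on the wax, with force up to 15.6 N. Hold briefly, then withdraw straight up.

Call:
{"api": "servo_tool", "payload": {
  "motion": [
    {"dx": 0, "dy": 0, "dz": 0, "ax": 0, "ay": 0, "az": 0, "claw": 0},
    {"dx": 0, "dy": 0, "dz": 0, "ax": 0, "ay": 0, "az": 0, "claw": 0},
    {"dx": 0, "dy": 0, "dz": 0, "ax": 0, "ay": 0, "az": 0, "claw": 0}
  ],
  "squeeze": 10
}}

```text
clock: 13.87
position: [0.4646, -0.0216, 0.1404]
eef_rot: [0.18, 0.984, 0.0, 0.0]
wrist_force: [-0.8, 0.7, 9.7]
finger_gap: 0.007
grasp_force: 5.0
```

Call:
{"api": "servo_tool", "payload": {
  "motion": [
    {"dx": 0, "dy": 0, "dz": -0.002, "ax": 0, "ay": 0, "az": 0, "claw": 0},
    {"dx": 0, "dy": 0, "dz": -0.01, "ax": 0, "ay": 0, "az": 0, "claw": 0},
    {"dx": 0, "dy": 0, "dz": -0.035, "ax": 0, "ay": 0, "az": 0, "claw": 0},
    {"dx": 0, "dy": 0, "dz": -0.065, "ax": 0, "ay": 0, "az": 0, "claw": 0},
    {"dx": 0, "dy": 0, "dz": -0.08, "ax": 0, "ay": 0, "az": 0, "claw": 0}
  ],
  "squeeze": 10
}}

```text
clock: 14.28
position: [0.4647, -0.022, 0.2229]
eef_rot: [0.18, 0.984, 0.0, 0.001]
wrist_force: [0.3, 0.1, 1.1]
finger_gap: 0.003
grasp_force: 0.0
```

Call:
{"api": "servo_tool", "payload": {
  "motion": [
    {"dx": 0, "dy": 0, "dz": 0, "ax": 0, "ay": 0, "az": 0, "claw": 0},
    {"dx": 0, "dy": 0, "dz": 0, "ax": 0, "ay": 0, "az": 0, "claw": 0},
    {"dx": 0, "dy": 0, "dz": 0, "ax": 0, "ay": 0, "az": 0, "claw": 0}
  ],
  "squeeze": 10
}}

```text
clock: 14.53
position: [0.4638, -0.0217, 0.2195]
eef_rot: [0.18, 0.984, -0.0, -0.0]
wrist_force: [0.3, -0.1, -0.7]
finger_gap: 0.007
grasp_force: 0.0
```

```bash
python3 - <<'E'
from g import *
s=read_state(); print(s['clock'],s['position'],s['wrist_force'])
w=camera('wrist');t=camera('top');sd=camera('side')
cv2.imwrite('pics/c9.png',np.hstack([w,np.vstack([cv2.resize(t[140:240,240:390],(288,192)),cv2.resize(sd[130:210,250:370],(288,192))])]))
E
```

```text
14.5333 [ 0.4637837  -0.02169936  0.21947301] [ 0.32323783 -0.12796174 -0.65578212]
```

View pics/c9.png

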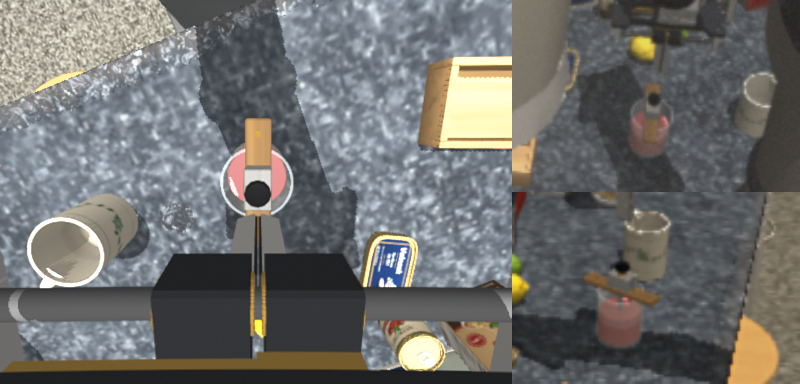

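The gauge still lies level and centred with the knob pushed down, now at (258,194). The jar is upright and the mug hasn't moved. Handing in.

```bash
python3 -c "
from rig import *
print(finish_job())"
```

```text
the job is handed in; nothing more can be done
None
```

The gauge lies level across the candle jar's rim with its rod standing on the wax, which is about 33–34 mm below the rim, and the job is handed in (no verdict was returned).

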